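# Find the tin that rattles and hold it out over the bowl

## Robot

A 6-joint arm with a two-finger parallel gripper is mounted at the origin on a cart in front of the work surface, level with it; the furniture and walls round the work are solid. World frame = base frame: x ahead of the robot, y to its left, z up, the work surface at z = 0. Lengths are in m, angles in rad, forces in N, time in s.
With the tool pointing down it reaches from about 0.25 to 0.725 m from the base axis. Payload 4 kg.
Tool frame: the origin (TCP) lies on the centre line of the jaws, within the pads' length; the fingertips stand 17 mm ahead of it and the grasp point (between the pads) lies 2 mm behind it; z points along the fingers, y is the line along which they close (so a half turn about z gives the same grasp; the last joint's range is limited). The gripper opens to 85 mm and grips with 20 to 120 N. Pads are 22 mm wide; open, the fingers measure 114 mm over their backs; the gripper's body (76 mm by 85 mm) begins 54 mm behind the grasp point. The pads swing forward as they close: fully open they stand 13 mm farther back than shut.
Start: joints at [-1.2, 0.241, 0.005, 1.335, 0, 1.571], TCP at [0.181, -0.466, 0.248] pointing down, gripper open.
Joint ranges: [-2.72, 2.72], [-1.05, 1.87], [-1.09, 1.28], [-1.99, 2.15], [-1.42, 1.44], [-3.14, 3.14]. Speed limits (rad/s): [2.79, 2.79, 3.14, 3.14, 3.14, 3.14].

## Interface

Orientations are given as a unit quaternion [x, y, z, w].
In Python, from workcell import get_obs, imaging, order gives the robot as it stands.
- The arm moves only by the tool apply_moves, never from a script. Its argument "targets" is a list that holds one entry, the list of rows, each a list of 5 numbers: the shift along the world's x, y, z in units of 40 mm (1.0 is 40 mm), then the turn about the world's z in degrees, then the gripper command: -1 is shut, 1 is fully open, values between are in proportion. In form: [[[dx, dy, dz, turn, fingers], ...]]. A call has 1 to 8 rows; each row shifts and turns the commanded pose from where the row before left it; what a row does not reach is not made up. A row lasts 1/12 s, in which the tool goes at most 41.7 mm and 7.16 degrees, less where a joint would pass 70% of its speed; a pose out of reach is approached as far as the arm can. A call is refused whole if a number of a shift passes 1 or a number of a turn 7.16, either way. A call with a gripper value outside its range is refused whole. The fingers move at their own pace and stop on an object; the grip force is fixed at half the most. Time passes only in rows, so rows that do not move let the fingers close. It gives the time, the measured TCP pose, the force, the opening and the grip force at its end, in the units of the state.
- get_obs(): the state, without advancing time (a new reading comes with each control period).
- imaging.camera(name): name is "scene" or "side" or "wrist"; returns (picture, depth): 384x512x3 uint8, blue, green, red; 384x512 float32, m along the optical axis (not along the pixel's ray), 0 where there is no reading.
- imaging.get_calibration(name): a dict with "camera_matrix" (3x3 intrinsics, pixels), "eye" and "rotation" of the camera in the world; the wrist camera has in their place "hand_eye" (4x4, takes a point from camera to tool coordinates, whose origin is the TCP and whose axes are the flange's). Camera axes: x right, y down, z forward; pixel columns grow to the right and rows downward; lengths in m; the calibration is good to about 2 mm. A picture is of the moment at which its call begins: read the wrist's pose just before it. get_calibration takes no time and is no camera call.
- order.job_done(): hands the job in; it is judged then, once.
The state is a dict: "clock": time; "joint_pos": joint angles; "joint_vel": joint speeds; "tau": joint torques, N m; "eef_pos": TCP position; "tool_rot": TCP orientation; "ft_force": force on the tool from outside, world axes, zero at the start; "ft_torque": the same for the moment, N m; "grip_width": finger opening in m; "grasp_force": force on a finger pad.
Only numpy, scipy, OpenCV 4.12 (cv2) and the standard library are available. Lean on these libraries where they do the work, as an engineer would, in place of code of your own. Each camera call takes 0.05 s, during which the arm holds its last target. There are 200 camera calls.

## Task

Call your colleague with the call button (press it fully down and let it come up again), then find the loose grinding ball of the wooden spice bowl for them: lift and shake the three closed tins on the white board one after the other, from left to right, setting each back upright where it stood (the last need not be set back if it is the one). Then hold the tin that rattles out level over the middle of the wooden bowl, well clear above it, and finish while still holding it there, with the other two tins standing in their places and everything else left alone.

Things in the scene. Friction and masses are not known exactly. Their poses are not given: they have to be found in the camera images.
- call_top (a point): centre of the top face of the round grey call button (32 mm across) in its white housing, fixed on the worktop; it is pressed straight down
- call (a joint): travel of the call button: 0 m up, 0.006 m fully down; a spring returns it, fully down takes about 5 N
- bowl: small turned wooden bowl, 111 mm across, 32 mm high; origin at the centre of its underside. It stands left or right of the tins, the call button on the other side. Mind the 330 mm tall coffee maker at the back, which begins at about x = 0.65, y = 0.13 to 0.31 m: swing across in front of it
- tin_left_mid (a point): closed plain metal tin at the left (+y) end of the row of three like, parallel tins on the white board; 110 mm long (its x), 54 mm wide (its y), 56 mm high (its z); the point is its centre, half-way up. The lid is fixed. With its contents it weighs 0.38 to 0.48 kg, whichever it is. What is inside: see the board
- tin_mid_mid (a point): closed plain metal tin at the middle of the row of three like, parallel tins on the white board; 110 mm long (its x), 54 mm wide (its y), 56 mm high (its z); the point is its centre, half-way up. The lid is fixed. With its contents it weighs 0.38 to 0.48 kg, whichever it is. What is inside: see the board
- tin_right_mid (a point): closed plain metal tin at the right (-y) end of the row of three like, parallel tins on the white board; 110 mm long (its x), 54 mm wide (its y), 56 mm high (its z); the point is its centre, half-way up. The lid is fixed. With its contents it weighs 0.38 to 0.48 kg, whichever it is. What is inside: see the board
- board: white board 190 x 390 x 8 mm under the tins, fixed; origin at the centre of its underside. Two tins are packed tight with a hard spice brick (1 mm play); in the third a steel ball (40 mm, 0.26 kg, as heavy as a brick) runs free, 64 mm along the tin's length, and knocks on its ends. Which one varies and cannot be seen, only felt as force and moment on the hand
- shaker: bystander: glass salt shaker with steel cap, 42 mm across, 80 high; origin at the centre of its underside
- cup: bystander: small thin-walled cup, 64 mm across, 36 high; origin at the centre of its underside
- mill: bystander: turned wooden pepper mill, 46 mm across, 127 high; origin at the centre of its underside
- low_jar: bystander: low glass jar with black screw lid, 95 mm across, 60 high; origin at the centre of its underside
- matches: bystander: matchbox, 36 x 54 x 14 mm; origin at the centre of its underside
- bottle: bystander: small vinegar bottle, 51 mm across, 168 high; origin at the centre of its underside
- glass: bystander: drinking glass, 81 mm across, 93 high; origin at the centre of its underside
Not all that is in view belongs to the job. Leave any red look-alike of the part that bears tin_mid_mid alone. What is shaped like the part that bears tin_left_mid but purple is not meant.

How it is judged:
By the outcome, as a careful person would: the job done as asked, in the order asked, and still so for the second after the job is handed in, while the arm keeps its last pose, push and grip.
It also fails if it takes over 72 s, if anything falls off the work surface, if the arm or the gripper's body presses on something with over 40 N, if the wrist force passes 120 N, or if a joint passes its speed limit or range.

## Working session

There is one attempt and no reset: what is moved stays moved. The work goes in short steps, Python scripts to look and compute and a tool call to move; the robot and the scene stay as the last step left them, time stands still between calls to the robot, and variables do not carry over. Pictures are saved under pics/ and viewed, at most 10 in all, crops included, and the job is handed in when it is done.

Besides the shell and the picture viewer there is one more tool, called after "Call:" by a JSON object that holds its "op" and its "data", one argument or row to a line. apply_moves: Moves the arm, as the interface text tells. Its arguments: {"type":"object","properties":{"targets":{"type":"array","items":{"type":"array","items":{"type":"array","items":{"type":"number"}}}}},"required":["targets"]}

```bash
mkdir -p pics; ls
cat > h.py <<'E'
import numpy as np,cv2
from workcell import get_obs,imaging,order
def cloud(name):
    o=get_obs(); im,d=imaging.camera(name); c=imaging.get_calibration(name)
    K=np.array(c["camera_matrix"]); v,u=np.indices(d.shape)
    P=np.stack([(u-K[0,2])/K[0,0]*d,(v-K[1,2])/K[1,1]*d,d],-1)
    return im,d,P@np.array(c["rotation"]).T+np.array(c["eye"])
E
python3 - <<'E'
from h import *
for n in("scene","side"):
    im,d,W=cloud(n); cv2.imwrite(f"pics/{n}.png",im); np.savez(n,im=im,d=d,W=W)
    c=imaging.get_calibration(n); print(n,c["eye"],c["rotation"])
a=np.hstack([cv2.imread("pics/scene.png"),cv2.imread("pics/side.png")])
o=get_obs();print(o)
E
```

```text
picsTraceback (most recent call last):
  File "<stdin>", line 3, in <module>
  File "h.py", line 7, in cloud
    return im,d,P@np.array(c["rotation"]).T+np.array(c["eye"])
                ~^~~~~~~~~~~~~~~~~~~~~~~~~~
ValueError: matmul: Input operand 1 has a mismatch in its core dimension 0, with gufunc signature (n?,k),(k,m?)->(n?,m?) (size 4 is different from 3)
```

Rotation is a quaternion.

```bash
sed -i 's/np.array(c\["rotation"\]).T/R.from_quat(c["rotation"]).as_matrix().T/; 1a from scipy.spatial.transform import Rotation as R' h.py
python3 - <<'E'
from h import *
for n in("scene","side"):
    im,d,W=cloud(n); cv2.imwrite(f"pics/{n}.png",im); np.savez(n,im=im,d=d,W=W)
    c=imaging.get_calibration(n); print(n,c["eye"],c["rotation"])
o=get_obs();print(o)
E
```

```text
scene [-0.68857033  0.80097061  0.81137812] [-0.42944925  0.74336316 -0.44908132  0.24760962]
side [-0.82637657 -0.64869138  0.94438074] [ 0.74489031 -0.44075437  0.26112472 -0.42742003]
{'clock': 0.15, 'joint_pos': array([-1.19998838e+00,  2.41237566e-01,  4.02318903e-03,  1.33521845e+00,
       -9.91065569e-06,  1.57080690e+00]), 'joint_vel': array([-0.00070642, -0.00273222,  0.0038512 ,  0.0004696 ,  0.00057876,
        0.0005798 ]), 'tau': array([-3.85547110e-04, -3.72635043e+01,  2.52638966e+01,  1.23987906e-02,
       -5.12526299e-06,  2.01529434e-05]), 'eef_pos': array([ 0.1810135 , -0.46558599,  0.24761463]), 'tool_rot': array([ 9.82862505e-01,  1.84338346e-01, -1.55714194e-04, -8.03314533e-04]), 'ft_force': array([ 0.20172403,  0.56154424, -0.43670246]), 'ft_torque': array([-0.04808209,  0.03229511, -0.00059621]), 'grasp_force': 0.0, 'grip_width': 0.08543180713295566}
```

View pics/scene.png

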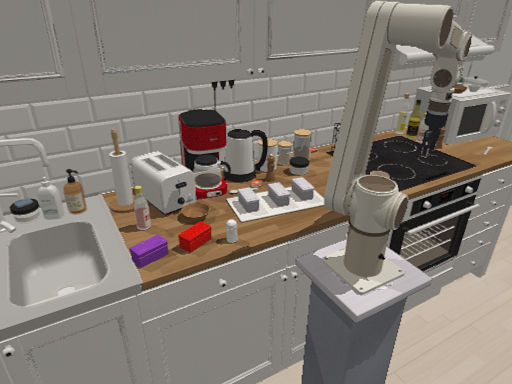

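View pics/side.png

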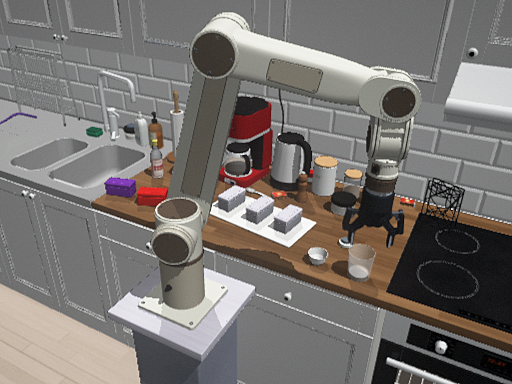

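The scene view shows three grey tins on the white board at px (248,200), (278,194) and (303,189), and the bowl at (195,212). The red look-alike (195,236) and the purple one (150,250) are off the board, so they are not meant. In the side view the tins are at (232,198), (260,208) and (288,218), and the button is probably at (345,242), partly behind the gripper.

Run:
```python
from h import *
A={n:np.load(n+".npz") for n in("scene","side")}
im=A["side"]["im"][160:300,190:390]; cv2.imwrite("pics/crop1.png",cv2.resize(im,(800,560),interpolation=cv2.INTER_CUBIC))
for n in A:
    W=A[n]["W"];d=A[n]["d"]
    Z=W[...,2]; 
    m=(d>0)&(Z>.058)&(Z<.07)&(W[...,0]>.3)&(W[...,0]<.68)&(abs(W[...,1])<.3)
    k,l,s,c=cv2.connectedComponentsWithStats(m.astype(np.uint8),connectivity=4)
    for i in range(1,k):
        if s[i,4]>40:
            p=W[l==i]; r=cv2.minAreaRect((p[:,:2]*1000).astype(np.float32)); print(n,"h",c[i].round(),s[i,4],np.round(r[0],0),np.round(r[1],0),round(r[2],1),p[:,2].mean().round(4))
    for px in ([(248,197),(278,191),(195,212),(231,231),(271,170),(300,166)] if n=="scene" else [(345,242),(342,238),(317,256),(360,265),(343,200),(278,194),(232,198),(303,180)]):
        print(n,px,W[px[1],px[0]].round(3))
# top-down map of both clouds
g=np.full((600,800,3),60,np.uint8)
for n in A:
    W=A[n]["W"];I=A[n]["im"];m=(A[n]["d"]>0)&(W[...,2]>-.02)&(W[...,2]<.2)
    p=W[m];c=I[m];u=(400-p[:,1]*800).astype(int);v=(600-(p[:,0]-.1)*800).astype(int)
    k=(u>0)&(u<798)&(v>0)&(v<598)
    for a,b in((0,0),(0,1),(1,0),(1,1)): g[v[k]+a,u[k]+b]=c[k]
cv2.imwrite("pics/top.png",g)
```

```text
scene h [302. 184.] 177 [ 489. -108.] [ 58. 117.] 82.5 0.0647
scene h [278. 190.] 191 [495.  10.] [ 56. 116.] 80.8 0.0649
scene h [248. 195.] 199 [513. 141.] [ 56. 117.] 81.7 0.0649
scene (248, 197) [0.491 0.153 0.065]
scene (278, 191) [0.473 0.023 0.067]
scene (195, 212) [0.581 0.344 0.004]
scene (231, 231) [0.328 0.309 0.051]
scene (271, 170) [ 0.685 -0.075  0.053]
scene (300, 166) [ 0.663 -0.223  0.049]
side h [231. 193.] 219 [511. 138.] [ 58. 118.] 83.3 0.0631
side h [259. 204.] 245 [490.   7.] [ 58. 110.] 81.5 0.063
side h [287. 213.] 270 [ 484. -110.] [ 57. 117.] 82.1 0.0633
side (345, 242) [ 0.476 -0.331  0.018]
side (342, 238) [ 0.487 -0.316  0.023]
side (317, 256) [ 0.369 -0.272  0.008]
side (360, 265) [ 0.313 -0.425  0.069]
side (343, 200) [ 0.675 -0.253  0.06 ]
side (278, 194) [0.664 0.01  0.017]
side (232, 198) [0.479 0.115 0.062]
side (303, 180) [ 0.673 -0.088  0.103]
```

View pics/crop1.png

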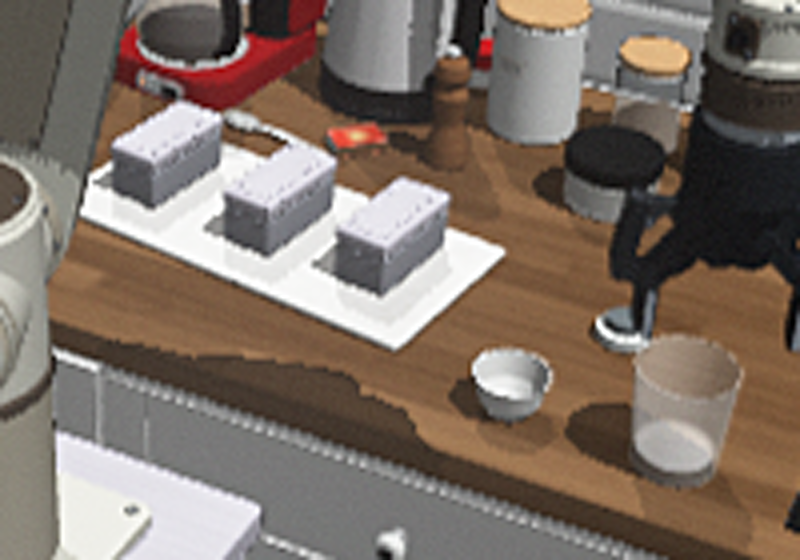

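View pics/top.png

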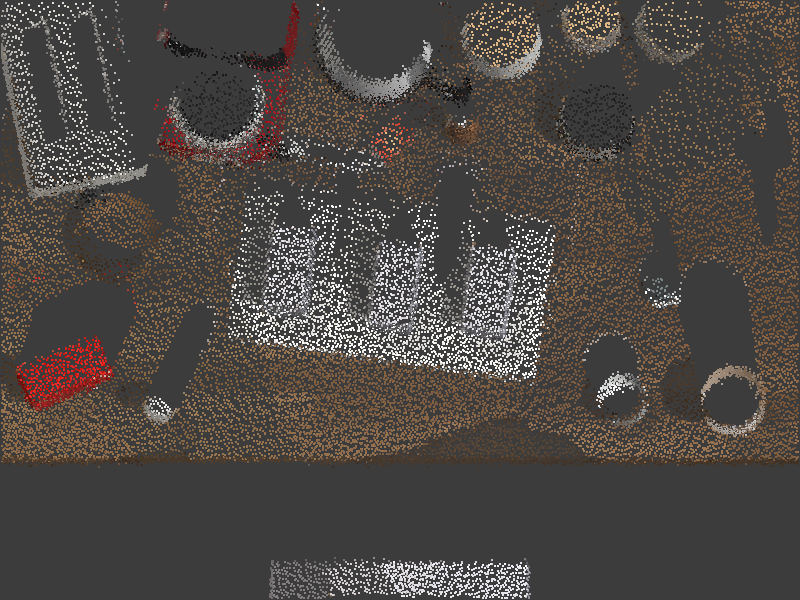

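The top map puts the button near (0.49,-0.325), the tins near (0.51,0.14), (0.492,0.008) and (0.486,-0.109) with the long axis at yaw -8°, and the bowl near (0.57,0.35). I'm approaching the button and will refine its position with the wrist camera.

Call:
{"op": "apply_moves", "data": {
  "targets": [
    [[0.9, 0.35, 0, -3.65, -1], [0.9, 0.35, 0, -3.65, -1], [0.9, 0.35, 0, -3.65, -1], [0.9, 0.35, 0, -3.65, -1], [0.9, 0.35, 0, -3.65, -1], [0.9, 0.35, 0, -3.65, -1], [0.9, 0.35, 0, -3.65, -1], [0.9, 0.35, 0, -3.65, -1]]
  ]
}}

```text
clock: 0.82
eef_pos: [0.4707, -0.3529, 0.2479]
tool_rot: [0.997, -0.071, -0.0, -0.0]
ft_force: [-0.5, -0.7, 1.0]
grip_width: -0.0003
grasp_force: 0.0
```

```bash
cat >> h.py <<'E'
def wrist():
    o=get_obs(); im,d=imaging.camera("wrist"); c=imaging.get_calibration("wrist")
    K=np.array(c["camera_matrix"]); v,u=np.indices(d.shape)
    P=np.stack([(u-K[0,2])/K[0,0]*d,(v-K[1,2])/K[1,1]*d,d],-1)
    H=np.array(c["hand_eye"]); P=P@H[:3,:3].T+H[:3,3]
    return im,d,P@R.from_quat(o["tool_rot"]).as_matrix().T+o["eef_pos"]
def st():
    o=get_obs(); r=R.from_quat(o["tool_rot"]).as_matrix(); print(round(o["clock"],2),o["eef_pos"].round(4),"ydir",np.degrees(np.arctan2(r[1,1],r[0,1])).round(2),"tilt",r[:,2].round(3),"F",o["ft_force"].round(2),"T",o["ft_torque"].round(3),"w",round(o["grip_width"],4),round(o["grasp_force"],1),"J",o["joint_pos"].round(2))
E
python3 - <<'E'
from h import *
st()
print(imaging.get_calibration("wrist")["hand_eye"].round(3))
im,d,W=wrist(); cv2.imwrite("pics/w1.png",im); np.savez("w1",im=im,d=d,W=W)
m=(d>0)&(W[...,2]>.012)&(W[...,2]<.05)&(np.hypot(W[...,0]-.49,W[...,1]+.325)<.06)
p=W[m];print(len(p));
if len(p):
    print(np.histogram(p[:,2],8))
    q=p[p[:,2]>p[:,2].max()-.005];print(np.median(q,0),q.min(0),q.max(0))
E
```

```text
0.82 [ 0.4707 -0.3529  0.2479] ydir -98.13 tilt [-0.001  0.    -1.   ] F [-0.45 -0.75  0.96] T [-0.041 -0.022  0.017] w -0.0003 0.0 J [-0.64  0.42  0.26  1.41 -0.    2.64]
[[ 0.    -0.965 -0.262  0.066]
 [ 1.     0.     0.    -0.   ]
 [-0.    -0.262  0.965 -0.126]
 [ 0.     0.     0.     1.   ]]
1147
(array([446,  53,   3,   3,  25, 103, 393, 121]), array([0.01200888, 0.01360095, 0.01519301, 0.01678508, 0.01837714,
       0.01996921, 0.02156127, 0.02315334, 0.0247454 ]))
[ 0.4931381  -0.32952228  0.02238278] [ 0.47742628 -0.34467027  0.01977977] [ 0.50793472 -0.31402892  0.0247454 ]
```

View pics/w1.png

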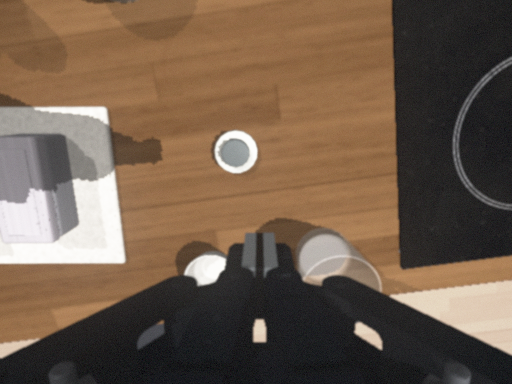

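The wrist view shows the button at px (236,152), which is (0.493,-0.3295) with its top at z≈0.0224. I'm descending on it. I also start a half turn so that joint 6 keeps its range for the tins.

Call:
{"op": "apply_moves", "data": {
  "targets": [
    [[0.28, 0.3, -0.85, 7.1, -1], [0.28, 0.29, -0.85, 7.1, -1], [0, 0, -0.85, 7.1, -1], [0, 0, -0.85, 7.1, -1], [0, 0, -0.85, 7.1, -1], [0, 0, -0.8, 7.1, -1], [0, 0, 0, 0, -1], [0, 0, 0, 0, -1]]
  ]
}}

```text
clock: 1.53
eef_pos: [0.4899, -0.3295, 0.0446]
tool_rot: [0.955, 0.296, -0.002, -0.002]
ft_force: [0.6, 0.5, 0.1]
grip_width: -0.0001
grasp_force: 0.0
```

Call:
{"op": "apply_moves", "data": {
  "targets": [
    [[0, 0, -0.1, 0, -1], [0, 0, -0.1, 0, -1], [0, 0, -0.05, 0, -1], [0, 0, -0.05, 0, -1]]
  ]
}}

```text
clock: 1.87
eef_pos: [0.4929, -0.3315, 0.0362]
tool_rot: [0.955, 0.297, 0.001, 0.002]
ft_force: [-0.0, -0.9, 3.6]
grip_width: -0.0003
grasp_force: 1.5
```

Call:
{"op": "apply_moves", "data": {
  "targets": [
    [[0, 0, -0.07, 0, -1], [0, 0, -0.07, 0, -1], [0, 0, 0, 0, -1], [0, 0, 0, 0, -1]]
  ]
}}

```text
clock: 2.2
eef_pos: [0.493, -0.3315, 0.0328]
tool_rot: [0.955, 0.298, 0.002, 0.002]
ft_force: [-3.4, 3.0, 18.4]
grip_width: 0.0001
grasp_force: 9.5
```

```bash
python3 -c "
from h import *
st()"
```

```text
2.2 [ 0.493  -0.3315  0.0328] ydir -55.38 tilt [ 0.004 -0.003 -1.   ] F [-3.45  2.99 18.38] T [ 0.475  0.874 -0.024] w 0.0001 9.5 J [-0.59  0.59 -0.06  0.92 -0.    1.95]
```

Fully down: 18 N, well past the 5 N needed. I'm rising and travelling to the left tin while finishing the half turn.

Call:
{"op": "apply_moves", "data": {
  "targets": [
    [[0, 0, 0.5, 0, -1], [0, 0, 0.9, 7.1, -1], [0, 0, 0.9, 7.1, -1], [0, 0, 0.9, 7.1, -1], [0, 0, 0.9, 7.1, -1], [0, 0, 0.9, 7.1, -1], [0, 0.85, 0, 7.1, -1], [0, 0.85, 0, 7.1, -1]]
  ]
}}

```text
clock: 2.87
eef_pos: [0.4931, -0.2639, 0.2321]
tool_rot: [0.74, 0.672, 0.001, 0.004]
ft_force: [1.6, -0.4, -1.3]
grip_width: 0.0003
grasp_force: 0.0
```

Call:
{"op": "apply_moves", "data": {
  "targets": [
    [[0, 0.85, 0, 7.1, 1], [0, 0.85, 0, 7.1, 1], [0, 0.85, 0, 7.1, 1], [0, 0.85, 0, 7.1, 1], [0, 0.85, 0, 7.1, 1], [0, 0.85, 0, 7.1, 1], [0, 0.85, 0, 7.1, 1], [0, 0.85, 0, 7.1, 1]]
  ]
}}

```text
clock: 3.53
eef_pos: [0.491, 0.0112, 0.2288]
tool_rot: [0.33, 0.944, 0.0, -0.0]
ft_force: [0.3, 0.4, 0.2]
grip_width: 0.0855
grasp_force: 0.0
```

Call:
{"op": "apply_moves", "data": {
  "targets": [
    [[0, 0.5, 0, 7.1, 1], [0, 0.5, 0, 7.1, 1], [0, 0, 0, 7.1, 1], [0, 0, 0, 7.1, 1], [0, 0, 0, 0, 1]]
  ]
}}

```text
clock: 3.95
eef_pos: [0.4912, 0.0502, 0.2286]
tool_rot: [0.09, 0.996, -0.0, -0.0]
ft_force: [0.3, 0.5, 0.2]
grip_width: 0.085
grasp_force: 0.0
```

```bash
cat >> h.py <<'E'
def tins(W,d):
    m=(d>0)&(W[...,2]>.058)&(W[...,2]<.072)&(W[...,0]>.3)&(W[...,0]<.68)&(abs(W[...,1])<.3)
    k,l,s,c=cv2.connectedComponentsWithStats(m.astype(np.uint8),connectivity=4)
    for i in range(1,k):
        if s[i,4]>400:
            p=W[l==i]; r=cv2.minAreaRect((p[:,:2]*1000).astype(np.float32)); print("tin",c[i].round(),s[i,:4],np.round(r[0],1),np.round(r[1],1),round(r[2],1),p[:,2].mean().round(4))
E
python3 - <<'E'
from h import *
st(); im,d,W=wrist(); cv2.imwrite("pics/w2.png",im); tins(W,d)
E
```

```text
3.95 [0.4912 0.0502 0.2286] ydir 79.72 tilt [-0. -0. -1.] F [0.3  0.47 0.17] T [-0.03   0.042 -0.058] w 0.085 0.0 J [ 0.1   0.24 -0.05  1.28 -0.    0.28]
tin [356. 187.] [326 130  64 116] [516.2 139.2] [ 55.8 110.3] 81.9 0.065
tin [215. 190.] [181 134  66 116] [495.7   6.6] [ 55.3 110.2] 82.0 0.065
tin [ 94. 205.] [ 55 150  77 113] [ 489.4 -109.4] [ 55.2 110.2] 82.1 0.0649
```

View pics/w2.png

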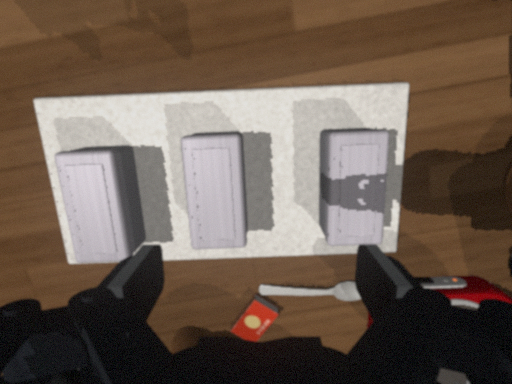

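The wrist view shows the tins at px (356,187), (215,190) and (94,205). That gives (0.516,0.139), (0.4957,0.0066) and (0.4894,-0.1094), yaw 82°. Grasping the left tin.

Call:
{"op": "apply_moves", "data": {
  "targets": [
    [[0.31, 0.74, 0, 1.2, 1], [0.31, 0.74, 0, 1.1, 1], [0, 0.74, 0, 0, 1], [0, 0, -0.9, 0, 1], [0, 0, -0.9, 0, 1], [0, 0, -0.9, 0, 1], [0, 0, -0.9, 0, 1], [0, 0, 0, 0, 1]]
  ]
}}

```text
clock: 4.67
eef_pos: [0.5107, 0.1366, 0.0778]
tool_rot: [0.073, 0.997, -0.002, -0.007]
ft_force: [-1.7, -0.9, -0.0]
grip_width: 0.0852
grasp_force: 0.0
```

```bash
python3 -c "
from h import *
st()"
```

```text
4.67 [0.5107 0.1366 0.0778] ydir 81.64 tilt [-0.014 -0.004 -1.   ] F [-1.67 -0.89 -0.03] T [-0.034  0.117  0.   ] w 0.0852 0.0 J [ 0.26  0.44 -0.18  0.96  0.    0.41]
```

Call:
{"op": "apply_moves", "data": {
  "targets": [
    [[0, 0, -0.5, 0, 1], [0, 0, -0.45, 0, 1], [0, 0, 0, 0, 1], [0, 0, 0, 0, 1]]
  ]
}}

```text
clock: 5.0
eef_pos: [0.5164, 0.1381, 0.0476]
tool_rot: [0.072, 0.997, -0.0, -0.0]
ft_force: [0.3, -0.2, 0.4]
grip_width: 0.0856
grasp_force: 0.0
```

```bash
python3 -c "
from h import *
st()"
```

```text
5.0 [0.5164 0.1381 0.0476] ydir 81.73 tilt [-0.001 -0.    -1.   ] F [ 0.28 -0.15  0.37] T [0.018 0.01  0.014] w 0.0856 0.0 J [ 0.26  0.48 -0.21  0.88  0.    0.41]
```

Call:
{"op": "apply_moves", "data": {
  "targets": [
    [[0, 0.02, -0.15, 0, 1], [0, 0, 0, 0, 1], [0, 0, 0, 0, -1], [0, 0, 0, 0, -1], [0, 0, 0, 0, -1], [0, 0, 0, 0, -1], [0, 0, 0, 0, -1], [0, 0, 0, 0, -1]]
  ]
}}

```text
clock: 5.67
eef_pos: [0.517, 0.1391, 0.0417]
tool_rot: [0.071, 0.997, 0.0, 0.001]
ft_force: [-0.6, -1.7, 6.1]
grip_width: 0.0535
grasp_force: 65.0
```

```bash
python3 -c "
from h import *
st()"
```

```text
5.67 [0.517  0.1391 0.0417] ydir 81.83 tilt [ 0.002 -0.    -1.   ] F [-0.61 -1.67  6.14] T [-0.236  0.202 -0.029] w 0.0535 65.0 J [ 0.26  0.49 -0.22  0.87 -0.    0.41]
```

Gripped: 53.5 mm opening, 65 N. Lifting, then shaking along the tin's length.

Call:
{"op": "apply_moves", "data": {
  "targets": [
    [[0, 0, 0.3, 0, -1], [0, 0, 0.6, 0, -1], [0, 0, 0.7, 0, -1], [0, 0, 0.7, 0, -1], [0, 0, 0.4, 0, -1], [0, 0, 0, 0, -1], [0, 0, 0, 0, -1], [0, 0, 0, 0, -1]]
  ]
}}

```text
clock: 6.33
eef_pos: [0.5149, 0.1388, 0.1466]
tool_rot: [0.071, 0.997, -0.001, -0.002]
ft_force: [-0.8, -0.9, -4.2]
grip_width: 0.0534
grasp_force: 64.5
```

```bash
python3 -c "
from h import *
st()"
```

```text
6.33 [0.5149 0.1388 0.1466] ydir 81.85 tilt [-0.004 -0.001 -1.   ] F [-0.8  -0.93 -4.2 ] T [ 0.004 -0.014 -0.03 ] w 0.0534 64.5 J [ 0.26  0.37 -0.08  1.12  0.    0.41]
```

Call:
{"op": "apply_moves", "data": {
  "targets": [
    [[-0.98, 0.137, 0, 0, -1], [-0.98, 0.137, 0, 0, -1], [0.98, -0.137, 0, 0, -1], [0.98, -0.137, 0, 0, -1], [-0.98, 0.137, 0, 0, -1], [-0.98, 0.137, 0, 0, -1], [0, 0, 0, 0, -1], [0, 0, 0, 0, -1]]
  ]
}}

```text
clock: 7.0
eef_pos: [0.4327, 0.149, 0.1445]
tool_rot: [0.07, 0.998, -0.002, -0.005]
ft_force: [0.3, 0.5, -4.5]
grip_width: 0.053
grasp_force: 72.7
```

Call:
{"op": "apply_moves", "data": {
  "targets": [
    [[0, 0, 0, 0, -1], [0, 0, 0, 0, -1]]
  ]
}}

```text
clock: 7.17
eef_pos: [0.4384, 0.1502, 0.1484]
tool_rot: [0.071, 0.997, 0.0, 0.0]
ft_force: [0.5, -1.0, -4.0]
grip_width: 0.0533
grasp_force: 72.8
```

```bash
python3 -c "
from h import *
st()"
```

```text
7.17 [0.4384 0.1502 0.1484] ydir 81.84 tilt [ 0. -0. -1.] F [ 0.5  -0.97 -3.98] T [-0.028 -0.079  0.028] w 0.0533 72.8 J [ 0.33  0.24 -0.27  1.06 -0.    0.47]
```

Call:
{"op": "apply_moves", "data": {
  "targets": [
    [[0.98, -0.137, 0, 0, -1], [0.98, -0.137, 0, 0, -1], [-0.98, 0.137, 0, 0, -1], [-0.98, 0.137, 0, 0, -1], [0.98, -0.137, 0, 0, -1], [0.98, -0.137, 0, 0, -1], [0, 0, 0, 0, -1], [0, 0, 0, 0, -1]]
  ]
}}

```text
clock: 7.83
eef_pos: [0.5197, 0.139, 0.1487]
tool_rot: [0.072, 0.997, 0.0, 0.002]
ft_force: [8.2, -1.0, -4.3]
grip_width: 0.0533
grasp_force: 74.8
```

Call:
{"op": "apply_moves", "data": {
  "targets": [
    [[0, 0, 0, 0, -1], [0, 0, 0, 0, -1]]
  ]
}}

```text
clock: 8.0
eef_pos: [0.517, 0.1392, 0.1494]
tool_rot: [0.071, 0.997, 0.0, 0.001]
ft_force: [0.5, 1.1, -4.5]
grip_width: 0.053
grasp_force: 75.2
```

```bash
python3 -c "
from h import *
st()"
```

```text
8.0 [0.517  0.1392 0.1494] ydir 81.82 tilt [ 0.001  0.    -1.   ] F [ 0.52  1.08 -4.45] T [ 0.008  0.068 -0.014] w 0.053 75.2 J [ 0.26  0.37 -0.08  1.12  0.    0.41]
```

The moment hints at a ball: Ty is about -0.08 after shaking toward -x and +0.07 after +x, with a late 8 N knock. I take a few more samples to average out the noise.

Call:
{"op": "apply_moves", "data": {
  "targets": [
    [[0, 0, 0, 0, -1], [0, 0, 0, 0, -1]]
  ]
}}

```text
clock: 8.17
eef_pos: [0.5163, 0.1393, 0.1492]
tool_rot: [0.071, 0.997, 0.0, 0.0]
ft_force: [-1.0, 0.7, -4.8]
grip_width: 0.0533
grasp_force: 75.2
```

```bash
python3 -c "
from h import *
st()"
```

```text
8.17 [0.5163 0.1393 0.1492] ydir 81.86 tilt [ 0.001  0.    -1.   ] F [-1.02  0.69 -4.81] T [-0.054  0.092 -0.012] w 0.0533 75.2 J [ 0.26  0.37 -0.08  1.12  0.    0.41]
```

Call:
{"op": "apply_moves", "data": {
  "targets": [
    [[0, 0, 0, 0, -1]]
  ]
}}

```text
clock: 8.25
eef_pos: [0.5163, 0.1394, 0.1491]
tool_rot: [0.071, 0.997, 0.0, 0.0]
ft_force: [0.1, 0.7, -4.3]
grip_width: 0.0532
grasp_force: 75.2
```

```bash
python3 -c "
from h import *
st()"
```

```text
8.25 [0.5163 0.1394 0.1491] ydir 81.86 tilt [ 0.001  0.    -1.   ] F [ 0.08  0.73 -4.25] T [0.012 0.126 0.024] w 0.0532 75.2 J [ 0.26  0.37 -0.08  1.12  0.    0.41]
```

Call:
{"op": "apply_moves", "data": {
  "targets": [
    [[-0.98, 0.137, 0, 0, -1], [-0.98, 0.137, 0, 0, -1], [0.98, -0.137, 0, 0, -1], [0.98, -0.137, 0, 0, -1], [-0.98, 0.137, 0, 0, -1], [-0.98, 0.137, 0, 0, -1], [0, 0, 0, 0, -1], [0, 0, 0, 0, -1]]
  ]
}}

```text
clock: 8.92
eef_pos: [0.4344, 0.1496, 0.1472]
tool_rot: [0.07, 0.998, -0.001, -0.003]
ft_force: [1.2, -0.1, -4.9]
grip_width: 0.0534
grasp_force: 74.5
```

```bash
python3 -c "
from h import *
st()"
```

```text
8.92 [0.4344 0.1496 0.1472] ydir 81.94 tilt [-0.006 -0.002 -1.   ] F [ 1.17 -0.11 -4.87] T [ 0.076 -0.086  0.007] w 0.0534 74.5 J [ 0.33  0.24 -0.27  1.06 -0.    0.47]
```

Call:
{"op": "apply_moves", "data": {
  "targets": [
    [[0, 0, 0, 0, -1], [0, 0, 0, 0, -1], [0, 0, 0, 0, -1]]
  ]
}}

```text
clock: 9.17
eef_pos: [0.4394, 0.1504, 0.1499]
tool_rot: [0.071, 0.997, 0.001, 0.002]
ft_force: [-0.6, -0.6, -4.0]
grip_width: 0.0536
grasp_force: 74.7
```

```bash
python3 -c "
from h import *
st()"
```

```text
9.17 [0.4394 0.1504 0.1499] ydir 81.83 tilt [ 0.003  0.001 -1.   ] F [-0.62 -0.55 -3.99] T [ 0.017 -0.006 -0.027] w 0.0536 74.7 J [ 0.33  0.24 -0.27  1.06 -0.    0.47]
```

Call:
{"op": "apply_moves", "data": {
  "targets": [
    [[0, 0, 0, 0, -1]]
  ]
}}

```text
clock: 9.25
eef_pos: [0.4391, 0.1503, 0.1496]
tool_rot: [0.071, 0.997, 0.0, 0.001]
ft_force: [0.2, 0.5, -4.3]
grip_width: 0.0531
grasp_force: 74.7
```

```bash
python3 -c "
from h import *
st()"
```

```text
9.25 [0.4391 0.1503 0.1496] ydir 81.82 tilt [ 0.003  0.001 -1.   ] F [ 0.16  0.48 -4.25] T [-0.013 -0.07  -0.001] w 0.0531 74.7 J [ 0.33  0.24 -0.27  1.06 -0.    0.47]
```

Call:
{"op": "apply_moves", "data": {
  "targets": [
    [[0.98, -0.137, 0, 0, -1], [0.98, -0.137, 0, 0, -1], [0, 0, 0, 0, -1], [0, 0, 0, 0, -1], [0, 0, 0, 0, -1], [0, 0, 0, 0, -1]]
  ]
}}

```text
clock: 9.75
eef_pos: [0.5155, 0.139, 0.1486]
tool_rot: [0.071, 0.997, -0.0, -0.001]
ft_force: [-0.0, -0.6, -4.1]
grip_width: 0.0534
grasp_force: 74.6
```

```bash
python3 -c "
from h import *
st()"
```

```text
9.75 [0.5155 0.139  0.1486] ydir 81.84 tilt [-0.001 -0.    -1.   ] F [-0.01 -0.58 -4.09] T [0.04  0.104 0.003] w 0.0534 74.6 J [ 0.26  0.37 -0.08  1.12  0.    0.41]
```

The swing of about ±0.09 N·m repeats, so the left tin looks like the one. The other two still have to be shaken. Setting the left tin back first.

Call:
{"op": "apply_moves", "data": {
  "targets": [
    [[0, 0, -0.7, 0, -1], [0, 0, -0.7, 0, -1], [0, 0, -0.6, 0, -1], [0, 0, -0.3, 0, -1], [0, 0, -0.2, 0, -1], [0, 0, -0.1, 0, -1], [0, 0, 0, 0, -1], [0, 0, 0, 0, -1]]
  ]
}}

```text
clock: 10.42
eef_pos: [0.5171, 0.1396, 0.0459]
tool_rot: [0.071, 0.997, 0.0, 0.001]
ft_force: [1.1, -0.1, -3.7]
grip_width: 0.0531
grasp_force: 74.9
```

```bash
python3 -c "
from h import *
st()"
```

```text
10.42 [0.5171 0.1396 0.0459] ydir 81.87 tilt [ 0.002  0.001 -1.   ] F [ 1.09 -0.1  -3.72] T [ 0.012  0.059 -0.035] w 0.0531 74.9 J [ 0.26  0.48 -0.21  0.87  0.    0.41]
```

Call:
{"op": "apply_moves", "data": {
  "targets": [
    [[0, 0, -0.06, 0, -1], [0, 0, -0.04, 0, -1], [0, 0, 0, 0, -1]]
  ]
}}

```text
clock: 10.67
eef_pos: [0.5175, 0.1398, 0.0437]
tool_rot: [0.071, 0.997, 0.001, 0.002]
ft_force: [-4.6, 0.7, 9.2]
grip_width: 0.0532
grasp_force: 76.4
```

```bash
python3 -c "
from h import *
st()"
```

```text
10.67 [0.5175 0.1398 0.0437] ydir 81.86 tilt [ 0.004  0.001 -1.   ] F [-4.65  0.67  9.19] T [-0.254  0.681 -0.058] w 0.0532 76.4 J [ 0.26  0.48 -0.21  0.87  0.    0.41]
```

Call:
{"op": "apply_moves", "data": {
  "targets": [
    [[0, 0, 0, 0, 1], [0, 0, 0, 0, 1], [0, 0, 0, 0, 1], [0, 0, 0, 0, 1], [0, 0, 0.5, 0, 1], [0, 0, 0.8, 0, 1], [0, 0, 0.9, 0, 1], [0, 0, 0.8, 0, 1]]
  ]
}}

```text
clock: 11.33
eef_pos: [0.5163, 0.1391, 0.1621]
tool_rot: [0.071, 0.997, -0.0, -0.0]
ft_force: [1.6, 1.2, 0.1]
grip_width: 0.0852
grasp_force: 0.0
```

Call:
{"op": "apply_moves", "data": {
  "targets": [
    [[-0.13, -0.82, 0, 0, 1], [-0.13, -0.83, 0, 0, 1], [-0.13, -0.83, 0, 0, 1], [-0.13, -0.83, 0, 0, 1], [0, 0, 0, 0, 1], [0, 0, 0, 0, 1], [0, 0, 0, 0, 1]]
  ]
}}

```text
clock: 11.92
eef_pos: [0.4958, 0.0068, 0.1607]
tool_rot: [0.071, 0.997, 0.0, 0.0]
ft_force: [-0.4, 0.7, 0.3]
grip_width: 0.0856
grasp_force: 0.0
```

```bash
python3 -c "
from h import *
st();im,d,W=wrist();tins(W,d)"
```

```text
11.92 [0.4958 0.0068 0.1607] ydir 81.8 tilt [ 0.  0. -1.] F [-0.43  0.74  0.29] T [ 0.01   0.001 -0.021] w 0.0856 0.0 J [ 0.01  0.29 -0.17  1.12  0.    0.16]
tin [259. 196.] [219 125  80 146] [495.7   6.7] [ 55.3 109.7] 82.1 0.065
tin [443. 200.] [397 130  97 145] [518.5 139.4] [ 55.9 110. ] 81.9 0.0649
tin [ 99. 204.] [ 52 139  92 144] [ 489.1 -109.5] [ 55.1 109.7] 82.3 0.065
```

The left tin stands within about 2 mm of its place. Now the middle tin.

Call:
{"op": "apply_moves", "data": {
  "targets": [
    [[0, 0, -0.8, 0, 1], [0, 0, -0.8, 0, 1], [0, 0, -0.8, 0, 1], [0, 0, -0.35, 0, 1], [0, 0, -0.17, 0, 1], [0, 0, 0, 0, 1], [0, 0, 0, 0, 1]]
  ]
}}

```text
clock: 12.55
eef_pos: [0.4963, 0.0076, 0.0443]
tool_rot: [0.07, 0.998, 0.0, 0.0]
ft_force: [-0.7, -0.2, 1.0]
grip_width: 0.0856
grasp_force: 0.0
```

Call:
{"op": "apply_moves", "data": {
  "targets": [
    [[0, 0, 0, 0, -1], [0, 0, 0, 0, -1], [0, 0, 0, 0, -1], [0, 0, 0, 0, -1], [0, 0, 0, 0, -1]]
  ]
}}

```text
clock: 12.97
eef_pos: [0.4969, 0.0066, 0.0455]
tool_rot: [0.071, 0.997, -0.0, 0.002]
ft_force: [-1.2, 0.2, 6.3]
grip_width: 0.0529
grasp_force: 65.3
```

```bash
python3 -c "
from h import *
st()"
```

```text
12.97 [0.4969 0.0066 0.0455] ydir 81.84 tilt [ 0.003 -0.    -1.   ] F [-1.17  0.24  6.29] T [-0.192  0.206  0.09 ] w 0.0529 65.3 J [ 0.01  0.42 -0.32  0.83 -0.    0.16]
```

Call:
{"op": "apply_moves", "data": {
  "targets": [
    [[0, 0, 0.3, 0, -1], [0, 0, 0.6, 0, -1], [0, 0, 0.7, 0, -1], [0, 0, 0.7, 0, -1], [0, 0, 0.4, 0, -1], [0, 0, 0, 0, -1], [0, 0, 0, 0, -1], [0, 0, 0, 0, -1]]
  ]
}}

```text
clock: 13.63
eef_pos: [0.4942, 0.0067, 0.1503]
tool_rot: [0.071, 0.997, -0.0, -0.002]
ft_force: [-0.1, -1.0, -4.9]
grip_width: 0.0534
grasp_force: 64.6
```

```bash
python3 -c "
from h import *
st()"
```

```text
13.63 [0.4942 0.0067 0.1503] ydir 81.84 tilt [-0.003  0.    -1.   ] F [-0.1  -0.99 -4.9 ] T [-0.025  0.05  -0.039] w 0.0534 64.6 J [ 0.01  0.3  -0.18  1.09  0.    0.16]
```

Call:
{"op": "apply_moves", "data": {
  "targets": [
    [[-0.98, 0.137, 0, 0, -1], [-0.98, 0.137, 0, 0, -1], [0.98, -0.137, 0, 0, -1], [0.98, -0.137, 0, 0, -1], [-0.98, 0.137, 0, 0, -1], [-0.98, 0.137, 0, 0, -1], [0, 0, 0, 0, -1], [0, 0, 0, 0, -1]]
  ]
}}

```text
clock: 14.3
eef_pos: [0.4113, 0.0177, 0.1477]
tool_rot: [0.071, 0.997, -0.001, -0.006]
ft_force: [0.9, -0.4, -4.0]
grip_width: 0.0531
grasp_force: 67.9
```

```bash
python3 -c "
from h import *
st()"
```

```text
14.3 [0.4113 0.0177 0.1477] ydir 81.88 tilt [-0.012 -0.    -1.   ] F [ 0.95 -0.36 -4.02] T [-0.004 -0.106  0.044] w 0.0531 67.9 J [ 0.04  0.15 -0.38  1.05  0.    0.18]
```

Call:
{"op": "apply_moves", "data": {
  "targets": [
    [[0, 0, 0, 0, -1], [0, 0, 0, 0, -1], [0, 0, 0, 0, -1]]
  ]
}}

```text
clock: 14.55
eef_pos: [0.418, 0.0177, 0.1522]
tool_rot: [0.071, 0.997, 0.0, 0.001]
ft_force: [-0.6, 0.3, -4.0]
grip_width: 0.0535
grasp_force: 67.9
```

```bash
python3 -c "
from h import *
st()"
```

```text
14.55 [0.418  0.0177 0.1522] ydir 81.84 tilt [ 0.002  0.    -1.   ] F [-0.62  0.29 -4.  ] T [0.029 0.013 0.004] w 0.0535 67.9 J [ 0.04  0.15 -0.37  1.05 -0.    0.18]
```

Call:
{"op": "apply_moves", "data": {
  "targets": [
    [[0, 0, 0, 0, -1]]
  ]
}}

```text
clock: 14.63
eef_pos: [0.418, 0.0177, 0.1524]
tool_rot: [0.071, 0.997, 0.0, 0.001]
ft_force: [-0.7, -0.2, -4.8]
grip_width: 0.0534
grasp_force: 67.9
```

```bash
python3 -c "
from h import *
st()"
```

```text
14.63 [0.418  0.0177 0.1524] ydir 81.83 tilt [ 0.002  0.    -1.   ] F [-0.67 -0.16 -4.82] T [-0.03   0.016  0.021] w 0.0534 67.9 J [ 0.04  0.15 -0.37  1.05 -0.    0.18]
```

Call:
{"op": "apply_moves", "data": {
  "targets": [
    [[0.98, -0.137, 0, 0, -1], [0.98, -0.137, 0, 0, -1], [-0.98, 0.137, 0, 0, -1], [-0.98, 0.137, 0, 0, -1], [0.98, -0.137, 0, 0, -1], [0.98, -0.137, 0, 0, -1], [0, 0, 0, 0, -1], [0, 0, 0, 0, -1]]
  ]
}}

```text
clock: 15.3
eef_pos: [0.4976, 0.0065, 0.1514]
tool_rot: [0.071, 0.997, 0.0, 0.001]
ft_force: [-0.5, 0.0, -4.7]
grip_width: 0.0533
grasp_force: 67.9
```

```bash
python3 -c "
from h import *
st()"
```

```text
15.3 [0.4976 0.0065 0.1514] ydir 81.8 tilt [ 0.002 -0.    -1.   ] F [-0.49  0.03 -4.69] T [ 0.007  0.052 -0.015] w 0.0533 67.9 J [ 0.01  0.3  -0.18  1.09 -0.    0.16]
```

Call:
{"op": "apply_moves", "data": {
  "targets": [
    [[0, 0, 0, 0, -1], [0, 0, 0, 0, -1], [0, 0, 0, 0, -1]]
  ]
}}

```text
clock: 15.55
eef_pos: [0.4957, 0.0068, 0.1524]
tool_rot: [0.071, 0.997, 0.0, 0.0]
ft_force: [-0.4, -1.0, -4.0]
grip_width: 0.0534
grasp_force: 67.9
```

```bash
python3 -c "
from h import *
st()"
```

```text
15.55 [0.4957 0.0068 0.1524] ydir 81.85 tilt [ 0.001 -0.    -1.   ] F [-0.37 -1.01 -4.02] T [0.065 0.046 0.025] w 0.0534 67.9 J [ 0.01  0.3  -0.18  1.09 -0.    0.16]
```

Call:
{"op": "apply_moves", "data": {
  "targets": [
    [[0, 0, 0, 0, -1]]
  ]
}}

```text
clock: 15.63
eef_pos: [0.4956, 0.0069, 0.1525]
tool_rot: [0.071, 0.997, 0.0, 0.0]
ft_force: [0.2, -0.3, -4.5]
grip_width: 0.0528
grasp_force: 67.9
```

```bash
python3 -c "
from h import *
st()"
```

```text
15.63 [0.4956 0.0069 0.1525] ydir 81.85 tilt [ 0.001 -0.    -1.   ] F [ 0.18 -0.3  -4.46] T [0.015 0.063 0.04 ] w 0.0528 67.9 J [ 0.01  0.3  -0.18  1.09 -0.    0.16]
```

The middle tin's settled moments differ by only about 0.04, so it reads like a brick. Setting it back.

Call:
{"op": "apply_moves", "data": {
  "targets": [
    [[0, 0, -0.7, 0, -1], [0, 0, -0.7, 0, -1], [0, 0, -0.6, 0, -1], [0, 0, -0.3, 0, -1], [0, 0, -0.2, 0, -1], [0, 0, -0.1, 0, -1], [0, 0, -0.05, 0, -1], [0, 0, 0, 0, -1]]
  ]
}}

```text
clock: 16.3
eef_pos: [0.4962, 0.0068, 0.0464]
tool_rot: [0.071, 0.997, 0.0, 0.001]
ft_force: [0.3, 0.7, -2.7]
grip_width: 0.0531
grasp_force: 69.3
```

Call:
{"op": "apply_moves", "data": {
  "targets": [
    [[0, 0, -0.04, 0, -1], [0, 0, 0, 0, -1]]
  ]
}}

```text
clock: 16.47
eef_pos: [0.4968, 0.0068, 0.0457]
tool_rot: [0.071, 0.997, 0.0, 0.001]
ft_force: [0.2, 0.0, -0.9]
grip_width: 0.0531
grasp_force: 70.0
```

```bash
python3 -c "
from h import *
st()"
```

```text
16.47 [0.4968 0.0068 0.0457] ydir 81.85 tilt [ 0.003  0.    -1.   ] F [ 0.21  0.02 -0.93] T [-0.02   0.165  0.013] w 0.0531 70.0 J [ 0.01  0.42 -0.32  0.83 -0.    0.16]
```

Call:
{"op": "apply_moves", "data": {
  "targets": [
    [[0, 0, -0.02, 0, -1], [0, 0, 0, 0, 1], [0, 0, 0, 0, 1], [0, 0, 0, 0, 1], [0, 0, 0, 0, 1], [0, 0, 0.5, 0, 1], [0, 0, 0.9, 0, 1], [0, 0, 0.9, 0, 1]]
  ]
}}

```text
clock: 17.13
eef_pos: [0.4941, 0.0068, 0.1352]
tool_rot: [0.071, 0.997, -0.0, -0.002]
ft_force: [1.7, -0.2, 0.1]
grip_width: 0.0852
grasp_force: 0.0
```

Call:
{"op": "apply_moves", "data": {
  "targets": [
    [[0, 0, 0.7, 0, 1], [-0.05, -0.72, 0, 0, 1], [-0.05, -0.73, 0, 0, 1], [-0.05, -0.73, 0, 0, 1], [-0.03, -0.73, 0, 0, 1], [0, 0, 0, 0, 1], [0, 0, 0, 0, 1], [0, 0, 0, 0, 1]]
  ]
}}

```text
clock: 17.8
eef_pos: [0.4882, -0.1094, 0.1634]
tool_rot: [0.071, 0.997, 0.0, -0.0]
ft_force: [0.1, -0.8, 0.3]
grip_width: 0.0856
grasp_force: 0.0
```

```bash
python3 -c "
from h import *
st();im,d,W=wrist();tins(W,d)"
```

```text
17.8 [ 0.4882 -0.1094  0.1634] ydir 81.82 tilt [-0.     0.001 -1.   ] F [ 0.14 -0.77  0.34] T [-0.003 -0.046  0.007] w 0.0856 0.0 J [-0.22  0.3  -0.15  1.13  0.   -0.08]
tin [419. 183.] [374 112  94 148] [496.4   6.6] [ 55.1 110.2] 81.7 0.0649
tin [258. 197.] [219 126  78 145] [ 489.1 -110.2] [ 55.2 110.1] 82.0 0.065
```

The middle tin is back in place. Now the right tin.

Call:
{"op": "apply_moves", "data": {
  "targets": [
    [[0.02, 0, -0.8, 0, 1], [0, 0, -0.8, 0, 1], [0, 0, -0.8, 0, 1], [0, 0, -0.4, 0, 1], [0, 0, -0.18, 0, 1], [0, 0, 0, 0, 1], [0, 0, 0, 0, 1]]
  ]
}}

```text
clock: 18.43
eef_pos: [0.4897, -0.109, 0.0448]
tool_rot: [0.07, 0.998, -0.0, 0.0]
ft_force: [1.0, 0.8, 0.5]
grip_width: 0.0854
grasp_force: 0.0
```

Call:
{"op": "apply_moves", "data": {
  "targets": [
    [[0, 0, 0, 0, -1], [0, 0, 0, 0, -1], [0, 0, 0, 0, -1], [0, 0, 0, 0, -1], [0, 0, 0, 0, -1]]
  ]
}}

```text
clock: 18.85
eef_pos: [0.4906, -0.1102, 0.0461]
tool_rot: [0.071, 0.997, -0.001, 0.002]
ft_force: [-0.4, -0.3, 5.0]
grip_width: 0.0531
grasp_force: 65.4
```

```bash
python3 -c "
from h import *
st()"
```

```text
18.85 [ 0.4906 -0.1102  0.0461] ydir 81.83 tilt [ 0.004 -0.001 -1.   ] F [-0.39 -0.31  5.  ] T [-0.225  0.155  0.024] w 0.0531 65.4 J [-0.22  0.43 -0.3   0.84 -0.   -0.08]
```

Call:
{"op": "apply_moves", "data": {
  "targets": [
    [[0, 0, 0.3, 0, -1], [0, 0, 0.6, 0, -1], [0, 0, 0.7, 0, -1], [0, 0, 0.7, 0, -1], [0, 0, 0.4, 0, -1], [0, 0, 0, 0, -1], [0, 0, 0, 0, -1], [0, 0, 0, 0, -1]]
  ]
}}

```text
clock: 19.52
eef_pos: [0.4878, -0.1093, 0.1507]
tool_rot: [0.071, 0.997, 0.0, -0.002]
ft_force: [0.1, -0.0, -5.1]
grip_width: 0.0532
grasp_force: 64.7
```

```bash
python3 -c "
from h import *
st()"
```

```text
19.52 [ 0.4878 -0.1093  0.1507] ydir 81.84 tilt [-0.003  0.001 -1.   ] F [ 0.14 -0.02 -5.07] T [ 0.029 -0.008 -0.021] w 0.0532 64.7 J [-0.22  0.31 -0.17  1.1   0.   -0.08]
```

Call:
{"op": "apply_moves", "data": {
  "targets": [
    [[-0.98, 0.137, 0, 0, -1], [-0.98, 0.137, 0, 0, -1], [0.98, -0.137, 0, 0, -1], [0.98, -0.137, 0, 0, -1], [-0.98, 0.137, 0, 0, -1], [-0.98, 0.137, 0, 0, -1], [0, 0, 0, 0, -1], [0, 0, 0, 0, -1]]
  ]
}}

```text
clock: 20.18
eef_pos: [0.4049, -0.0973, 0.1479]
tool_rot: [0.071, 0.997, 0.001, -0.006]
ft_force: [1.5, -0.7, -4.0]
grip_width: 0.0533
grasp_force: 68.0
```

```bash
python3 -c "
from h import *
st()"
```

```text
20.18 [ 0.4049 -0.0973  0.1479] ydir 81.83 tilt [-0.012  0.003 -1.   ] F [ 1.49 -0.65 -3.96] T [ 0.061 -0.107  0.006] w 0.0533 68.0 J [-0.24  0.16 -0.37  1.05  0.   -0.09]
```

Call:
{"op": "apply_moves", "data": {
  "targets": [
    [[0, 0, 0, 0, -1], [0, 0, 0, 0, -1], [0, 0, 0, 0, -1]]
  ]
}}

```text
clock: 20.43
eef_pos: [0.4117, -0.0988, 0.1527]
tool_rot: [0.071, 0.997, -0.0, 0.001]
ft_force: [0.4, -0.2, -4.5]
grip_width: 0.0535
grasp_force: 68.0
```

```bash
python3 -c "
from h import *
st()"
```

```text
20.43 [ 0.4117 -0.0988  0.1527] ydir 81.85 tilt [ 0.002 -0.    -1.   ] F [ 0.36 -0.16 -4.48] T [-0.021  0.016  0.009] w 0.0535 68.0 J [-0.24  0.16 -0.36  1.05  0.   -0.09]
```

Call:
{"op": "apply_moves", "data": {
  "targets": [
    [[0, 0, 0, 0, -1]]
  ]
}}

```text
clock: 20.52
eef_pos: [0.4116, -0.0988, 0.1528]
tool_rot: [0.071, 0.997, -0.0, 0.001]
ft_force: [0.2, -0.7, -3.5]
grip_width: 0.053
grasp_force: 68.0
```

```bash
python3 -c "
from h import *
st()"
```

```text
20.52 [ 0.4116 -0.0988  0.1528] ydir 81.85 tilt [ 0.002 -0.    -1.   ] F [ 0.19 -0.74 -3.49] T [-0.014 -0.078  0.033] w 0.053 68.0 J [-0.24  0.16 -0.36  1.05  0.   -0.09]
```

Call:
{"op": "apply_moves", "data": {
  "targets": [
    [[0.98, -0.137, 0, 0, -1], [0.98, -0.137, 0, 0, -1], [-0.98, 0.137, 0, 0, -1], [-0.98, 0.137, 0, 0, -1], [0.98, -0.137, 0, 0, -1], [0.98, -0.137, 0, 0, -1], [0, 0, 0, 0, -1], [0, 0, 0, 0, -1]]
  ]
}}

```text
clock: 21.18
eef_pos: [0.4911, -0.1099, 0.1517]
tool_rot: [0.071, 0.997, -0.0, 0.001]
ft_force: [0.6, 0.1, -4.1]
grip_width: 0.0533
grasp_force: 68.0
```

```bash
python3 -c "
from h import *
st()"
```

```text
21.18 [ 0.4911 -0.1099  0.1517] ydir 81.87 tilt [ 0.002 -0.    -1.   ] F [ 0.61  0.14 -4.12] T [-0.014 -0.053 -0.03 ] w 0.0533 68.0 J [-0.22  0.31 -0.16  1.1   0.   -0.08]
```

Call:
{"op": "apply_moves", "data": {
  "targets": [
    [[0, 0, 0, 0, -1], [0, 0, 0, 0, -1], [0, 0, 0, 0, -1]]
  ]
}}

```text
clock: 21.43
eef_pos: [0.4894, -0.1097, 0.1529]
tool_rot: [0.071, 0.997, -0.0, 0.0]
ft_force: [-0.0, 0.2, -4.0]
grip_width: 0.0531
grasp_force: 68.0
```

```bash
python3 -c "
from h import *
st()"
```

```text
21.43 [ 0.4894 -0.1097  0.1529] ydir 81.85 tilt [ 0.001 -0.    -1.   ] F [-0.    0.23 -4.03] T [0.014 0.031 0.005] w 0.0531 68.0 J [-0.22  0.31 -0.16  1.1  -0.   -0.08]
```

Call:
{"op": "apply_moves", "data": {
  "targets": [
    [[0, 0, 0, 0, -1]]
  ]
}}

```text
clock: 21.52
eef_pos: [0.4893, -0.1097, 0.1529]
tool_rot: [0.071, 0.997, -0.0, 0.0]
ft_force: [-0.6, -0.1, -4.8]
grip_width: 0.0534
grasp_force: 68.0
```

```bash
python3 -c "
from h import *
st()"
```

```text
21.52 [ 0.4893 -0.1097  0.1529] ydir 81.84 tilt [ 0.001 -0.    -1.   ] F [-0.58 -0.07 -4.81] T [ 0.002 -0.09   0.045] w 0.0534 68.0 J [-0.22  0.31 -0.16  1.1  -0.   -0.08]
```

No correlation for the right tin. I average a few readings here, since camera calls advance time 0.05 s each, and then set it back.

```bash
cat >> h.py <<'E'
def avg(n=10):
    a=[]
    for _ in range(n):
        imaging.camera("wrist"); o=get_obs(); a.append(np.r_[o["ft_force"],o["ft_torque"]])
    a=np.array(a); print("mean",a.mean(0).round(3),"sd",a.std(0).round(3))
E
python3 -c "
from h import *
avg()"
```

```text
mean [ 0.151 -0.034 -4.471  0.019 -0.006  0.   ] sd [0.434 0.392 0.349 0.027 0.073 0.022]
```

Call:
{"op": "apply_moves", "data": {
  "targets": [
    [[0, 0, -0.7, 0, -1], [0, 0, -0.7, 0, -1], [0, 0, -0.6, 0, -1], [0, 0, -0.3, 0, -1], [0, 0, -0.2, 0, -1], [0, 0, -0.1, 0, -1], [0, 0, -0.05, 0, -1], [0, 0, 0, 0, -1]]
  ]
}}

```text
clock: 22.68
eef_pos: [0.4898, -0.1097, 0.0468]
tool_rot: [0.071, 0.997, -0.0, 0.001]
ft_force: [-0.9, -0.1, -3.5]
grip_width: 0.0535
grasp_force: 69.5
```

Call:
{"op": "apply_moves", "data": {
  "targets": [
    [[0, 0, -0.04, 0, -1], [0, 0, 0, 0, -1]]
  ]
}}

```text
clock: 22.85
eef_pos: [0.4904, -0.1099, 0.0463]
tool_rot: [0.071, 0.997, -0.0, 0.001]
ft_force: [-0.3, -0.2, 0.2]
grip_width: 0.053
grasp_force: 70.3
```

```bash
python3 -c "
from h import *
st()"
```

```text
22.85 [ 0.4904 -0.1099  0.0463] ydir 81.85 tilt [ 0.003 -0.001 -1.   ] F [-0.28 -0.24  0.16] T [0.1   0.334 0.054] w 0.053 70.3 J [-0.22  0.43 -0.3   0.84  0.   -0.08]
```

Ty scatters three times as much as Tx here, which could be a ball rolling in this tin. I lift it again and record the time series.

Call:
{"op": "apply_moves", "data": {
  "targets": [
    [[0, 0, 0.4, 0, -1], [0, 0, 0.8, 0, -1], [0, 0, 0.8, 0, -1], [0, 0, 0.8, 0, -1], [-0.98, 0.137, 0, 0, -1], [-0.98, 0.137, 0, 0, -1], [0, 0, 0, 0, -1], [0, 0, 0, 0, -1]]
  ]
}}

```text
clock: 23.52
eef_pos: [0.4068, -0.0979, 0.1562]
tool_rot: [0.071, 0.997, 0.0, -0.002]
ft_force: [2.0, -0.5, -4.7]
grip_width: 0.0532
grasp_force: 69.6
```

```bash
cat >> h.py <<'E'
def ser(n=24):
    a=[]
    for _ in range(n):
        imaging.camera("wrist"); o=get_obs(); a.append(np.r_[o["ft_force"],o["ft_torque"]])
    a=np.array(a); print("Ty",(a[:,4]*1000).round().astype(int),"\nTx",(a[:,3]*1000).round().astype(int),"\nFx",a[:,0].round(1)); print("mean",a.mean(0).round(3),"sd",a.std(0).round(3))
E
python3 -c "
from h import *
ser();st()"
```

```text
Ty [-125  -32 -107   23  -24   -1   53  -60   43   72  -29    8   70 -132
   35   10  -34   19  -19  -28   66  -53  -31   60] 
Tx [-36 -51  22   5 -45 -15 -31  -8 -32  16   4 -51  35 -20  28  17 -10 -73
 -24  22  34 -51 -26  13] 
Fx [ 1.   0.4  0.2 -0.5  0.4  0.8  0.3 -0.3 -0.1 -0.3 -0.1  0.2  0.3  0.1
 -0.3  0.2  0.5 -0.6  0.6 -1.1 -1.  -0.1 -0.6  0.8]
mean [ 4.100e-02  1.410e-01 -4.451e+00 -1.200e-02 -9.000e-03 -3.000e-03] sd [0.539 0.389 0.375 0.03  0.058 0.026]
24.72 [ 0.4108 -0.0987  0.1567] ydir 81.84 tilt [ 0. -0. -1.] F [ 0.78 -0.2  -4.65] T [ 0.013  0.06  -0.031] w 0.0531 69.6 J [-0.24  0.16 -0.35  1.06 -0.   -0.09]
```

Call:
{"op": "apply_moves", "data": {
  "targets": [
    [[0.98, -0.137, 0, 0, -1], [0.98, -0.137, 0, 0, -1], [0, 0, 0, 0, -1], [0, 0, 0, 0, -1]]
  ]
}}

```text
clock: 25.05
eef_pos: [0.4911, -0.1099, 0.1558]
tool_rot: [0.071, 0.997, 0.0, -0.0]
ft_force: [-0.2, 0.1, -5.1]
grip_width: 0.0533
grasp_force: 69.6
```

```bash
python3 -c "
from h import *
ser();st()"
```

```text
Ty [136  24 -23  65 -20  59  15  -7  53 -46 -23  57 -70 108 -51 -20 132 -96
   0  25 -43  85  25  18] 
Tx [  7  20 -21  65 -38 -15   2   9  45  12  17 -25 -47  46  15 -46 -23 -57
 -29  -7 -17 -11 -63  38] 
Fx [-0.1 -1.1 -0.7 -0.5  0.3 -0.4  0.5 -0.2  0.3 -0.4 -0.5  0.2  0.2  0.2
 -0.2  0.3 -0.  -0.1  0.6  0.3  0.4  0.  -0.3 -1.3]
mean [-1.000e-01 -1.870e-01 -4.629e+00 -5.000e-03  1.700e-02 -3.000e-03] sd [0.466 0.538 0.439 0.033 0.06  0.025]
26.25 [ 0.4892 -0.1096  0.1567] ydir 81.85 tilt [-0. -0. -1.] F [-1.27 -1.24 -4.34] T [0.038 0.018 0.018] w 0.0531 69.6 J [-0.22  0.3  -0.16  1.11 -0.   -0.08]
```

The jumps are white noise, too fast for a ball, and the two means agree (-0.01 and +0.02), so the right tin holds a brick. Setting it back and going to the left tin.

Call:
{"op": "apply_moves", "data": {
  "targets": [
    [[0, 0, -0.8, 0, -1], [0, 0, -0.8, 0, -1], [0, 0, -0.6, 0, -1], [0, 0, -0.3, 0, -1], [0, 0, -0.2, 0, -1], [0, 0, -0.05, 0, -1], [0, 0, -0.03, 0, -1], [0, 0, 0, 0, -1]]
  ]
}}

```text
clock: 26.92
eef_pos: [0.4896, -0.1097, 0.0463]
tool_rot: [0.071, 0.997, -0.0, 0.0]
ft_force: [-1.1, -0.6, -3.6]
grip_width: 0.0528
grasp_force: 71.1
```

```bash
python3 -c "
from h import *
st()"
```

```text
26.92 [ 0.4896 -0.1097  0.0463] ydir 81.85 tilt [ 0.001 -0.    -1.   ] F [-1.09 -0.64 -3.6 ] T [0.058 0.15  0.012] w 0.0528 71.1 J [-0.22  0.43 -0.3   0.84 -0.   -0.08]
```

Just touching. Pressing a touch lower, releasing, and crossing at height back to the left tin.

Call:
{"op": "apply_moves", "data": {
  "targets": [
    [[0, 0, -0.04, 0, -1], [0, 0, 0, 0, -1], [0, 0, 0, 0, 1], [0, 0, 0, 0, 1], [0, 0, 0, 0, 1], [0, 0, 0, 0, 1], [0, 0, 0.5, 0, 1], [0, 0, 0.9, 0, 1]]
  ]
}}

```text
clock: 27.58
eef_pos: [0.486, -0.1089, 0.0968]
tool_rot: [0.071, 0.997, 0.001, -0.004]
ft_force: [1.2, -0.6, -0.4]
grip_width: 0.0854
grasp_force: 0.0
```

Call:
{"op": "apply_moves", "data": {
  "targets": [
    [[0, 0, 0.9, 0, 1], [0, 0, 0.7, 0, 1], [0.12, 0.9, 0, 0, 1], [0.12, 0.9, 0, 0, 1], [0.12, 0.9, 0, 0, 1], [0.12, 0.9, 0, 0, 1], [0.12, 0.9, 0, 0, 1], [0.1, 0.9, 0, 0, 1]]
  ]
}}

```text
clock: 28.25
eef_pos: [0.5176, 0.1081, 0.1641]
tool_rot: [0.071, 0.997, 0.0, 0.001]
ft_force: [-0.3, -0.4, -0.2]
grip_width: 0.0852
grasp_force: 0.0
```

Call:
{"op": "apply_moves", "data": {
  "targets": [
    [[0, 0.81, 0, 0, 1], [0, 0, 0, 0, 1], [0, 0, 0, 0, 1], [0, 0, 0, 0, 1]]
  ]
}}

```text
clock: 28.58
eef_pos: [0.5171, 0.1387, 0.1637]
tool_rot: [0.071, 0.997, -0.0, -0.0]
ft_force: [-0.9, 0.0, -0.9]
grip_width: 0.0856
grasp_force: 0.0
```

```bash
python3 -c "
from h import *
st();im,d,W=wrist();tins(W,d)"
```

```text
28.58 [0.5171 0.1387 0.1637] ydir 81.88 tilt [-0.    -0.001 -1.   ] F [-0.93  0.01 -0.9 ] T [ 0.041  0.032 -0.012] w 0.0856 0.0 J [ 0.26  0.36 -0.05  1.16 -0.    0.4 ]
tin [ 79. 192.] [ 29 122  97 145] [496.4   7.8] [ 55.5 109.7] 82.0 0.0649
tin [261. 197.] [222 127  79 144] [518.7 140.1] [ 55.1 109.8] 82.1 0.065
```

Call:
{"op": "apply_moves", "data": {
  "targets": [
    [[0.04, 0.02, -0.8, 0, 1], [0, 0, -0.8, 0, 1], [0, 0, -0.8, 0, 1], [0, 0, -0.4, 0, 1], [0, 0, -0.18, 0, 1], [0, 0, 0, 0, 1], [0, 0, 0, 0, 1]]
  ]
}}

```text
clock: 29.22
eef_pos: [0.5194, 0.1388, 0.0453]
tool_rot: [0.072, 0.997, 0.0, 0.0]
ft_force: [-0.2, -0.2, 0.2]
grip_width: 0.0852
grasp_force: 0.0
```

Call:
{"op": "apply_moves", "data": {
  "targets": [
    [[0, 0, 0, 0, -1], [0, 0, 0, 0, -1], [0, 0, 0, 0, -1], [0, 0, 0, 0, -1], [0, 0, 0, 0, -1]]
  ]
}}

```text
clock: 29.63
eef_pos: [0.5201, 0.1397, 0.0465]
tool_rot: [0.071, 0.997, 0.0, 0.002]
ft_force: [0.3, -1.8, 6.6]
grip_width: 0.0534
grasp_force: 65.3
```

```bash
python3 -c "
from h import *
st()"
```

```text
29.63 [0.5201 0.1397 0.0465] ydir 81.84 tilt [ 0.003  0.    -1.   ] F [ 0.27 -1.82  6.58] T [-0.216  0.158 -0.002] w 0.0534 65.3 J [ 0.26  0.49 -0.2   0.88 -0.    0.41]
```

Call:
{"op": "apply_moves", "data": {
  "targets": [
    [[0, 0, 0.3, 0, -1], [0, 0, 0.8, 0, -1], [0, 0, 0.9, 0, -1], [0, 0, 0.7, 0, -1], [-0.98, 0.137, 0, 0, -1], [-0.98, 0.137, 0, 0, -1], [0, 0, 0, 0, -1], [0, 0, 0, 0, -1]]
  ]
}}

```text
clock: 30.3
eef_pos: [0.4361, 0.15, 0.1515]
tool_rot: [0.07, 0.998, -0.001, -0.003]
ft_force: [1.0, -0.1, -4.1]
grip_width: 0.0533
grasp_force: 64.8
```

```bash
python3 -c "
from h import *
ser(20);st()"
```

```text
Ty [-322 -114  -80  -79 -132  -58  -72  -51  -74  -78  -42  -70 -107  -12
  -76 -116  -53  -30 -114 -152] 
Tx [ 78  25  -3   1 -18  32 -19 -58  21  11  19  -2  -6  27 -45 -61 -28  20
 -39 -25] 
Fx [ 0.1  0.7 -0.1 -0.4  0.3  0.9  0.3  0.2  0.5 -0.9 -0.9  1.1 -1.6 -0.4
  0.4  0.9 -0.3 -0.1 -0.5  0. ]
mean [ 1.300e-02  9.500e-02 -4.371e+00 -3.000e-03 -9.200e-02 -5.000e-03] sd [0.658 0.532 0.511 0.033 0.063 0.025]
31.3 [0.4404 0.1506 0.1527] ydir 81.85 tilt [ 0.  0. -1.] F [ 0.04 -0.67 -4.74] T [-0.025 -0.152  0.016] w 0.0535 66.4 J [ 0.33  0.24 -0.26  1.07 -0.    0.47]
```

Call:
{"op": "apply_moves", "data": {
  "targets": [
    [[0.98, -0.137, 0, 0, -1], [0.98, -0.137, 0, 0, -1], [0, 0, 0, 0, -1], [0, 0, 0, 0, -1]]
  ]
}}

```text
clock: 31.63
eef_pos: [0.5206, 0.1393, 0.1518]
tool_rot: [0.072, 0.997, 0.0, -0.0]
ft_force: [-0.2, 0.0, -4.7]
grip_width: 0.0534
grasp_force: 66.6
```

```bash
python3 -c "
from h import *
ser(20);st()"
```

```text
Ty [320 108 135 111  83  62  93   6  59  80  68  50  76  85 106  49  27 114
  35  78] 
Tx [  3  25  17  65 -17   9   0  21  39  59 -23  10 -28  11  29  43 -16 -28
  24 -16] 
Fx [-2.3 -0.5 -0.3  0.  -0.7 -0.4 -0.4 -0.2  0.1 -0.   0.   0.4  0.6 -0.5
 -0.4 -0.2 -0.3  0.5 -1.3 -0.1]
mean [-0.289  0.031 -4.472  0.011  0.087 -0.008] sd [0.612 0.473 0.475 0.027 0.062 0.036]
32.63 [0.5188 0.1396 0.1527] ydir 81.84 tilt [-0. -0. -1.] F [-0.06  0.53 -4.76] T [-0.016  0.078 -0.015] w 0.0534 67.4 J [ 0.26  0.37 -0.07  1.13  0.    0.41]
```

This settles it: Ty averages -0.085 and +0.085 N·m at the two ends, so the ball is in the left tin. Now I locate the bowl.

Run:
```python
from h import *
def rim(W,d,n,c=(.556,.36)):
    m=(d>0)&(W[...,2]>.024)&(W[...,2]<.040)&(np.hypot(W[...,0]-c[0],W[...,1]-c[1])<.075)
    p=W[m]
    if len(p)<8: print(n,len(p));return
    A=np.c_[2*p[:,:2],np.ones(len(p))];s=np.linalg.lstsq(A,(p[:,:2]**2).sum(1),rcond=None)[0]
    print(n,len(p),s[:2].round(4),"r",np.sqrt(s[2]+s[0]**2+s[1]**2).round(4),"box",p[:,:2].min(0).round(3),p[:,:2].max(0).round(3))
for n in("scene","side"):
    A=np.load(n+".npz"); rim(A["W"],A["d"],n)
im,d,W=wrist(); rim(W,d,"wrist"); im2,d2,W2=cloud("scene"); rim(W2,d2,"scene now")
```

```text
scene 183 [0.5595 0.3589] r 0.0547 box [0.493 0.3  ] [0.63  0.409]
side 0
wrist 1132 [0.5527 0.3527] r 0.0528 box [0.501 0.297] [0.629 0.348]
scene now 189 [0.5597 0.3589] r 0.0543 box [0.496 0.302] [0.63  0.409]
```

Run:
```python
from h import *
A=[np.load(n+".npz") for n in("scene","side")]
p=np.vstack([a["W"][a["d"]>0] for a in A])
q=p[(p[:,2]>.045)&(p[:,2]<.6)&(abs(p[:,0]-.56)<.15)&(p[:,1]>.2)&(p[:,1]<.56)]
print("y rows, x cols: max z(cm)")
xs=np.arange(.42,.72,.03);print((xs*100).round())
for y in np.arange(.2,.56,.03):
    print(round(y,2),[int(100*q[k][:,2].max()) if (k:=(q[:,0]>=x)&(q[:,0]<x+.03)&(q[:,1]>=y)&(q[:,1]<y+.03)).any() else 0 for x in xs])
```

```text
y rows, x cols: max z(cm)
[42. 45. 48. 51. 54. 57. 60. 63. 66. 69.]
0.2 [0, 0, 0, 0, 0, 0, 59, 59, 33, 33]
0.23 [0, 0, 0, 0, 0, 0, 58, 59, 33, 33]
0.26 [0, 0, 0, 0, 0, 0, 59, 59, 33, 33]
0.29 [0, 0, 0, 0, 0, 0, 59, 59, 33, 33]
0.32 [0, 0, 0, 0, 0, 0, 59, 59, 16, 16]
0.35 [5, 0, 0, 0, 0, 13, 59, 59, 17, 16]
0.38 [6, 0, 0, 0, 0, 13, 59, 59, 16, 17]
0.41 [0, 0, 0, 0, 0, 0, 59, 59, 17, 16]
0.44 [0, 0, 0, 0, 0, 0, 59, 59, 17, 17]
0.47 [0, 0, 0, 0, 0, 0, 59, 59, 15, 15]
0.5 [0, 0, 0, 0, 10, 12, 59, 59, 0, 0]
0.53 [5, 0, 0, 0, 17, 17, 59, 59, 0, 0]
0.56 [0, 0, 0, 0, 0, 0, 0, 0, 0, 0]
```

The scene's bowl rim fit gives (0.559,0.358). The toaster behind it is 0.17 m high, so I raise the tin to about 0.22 m and turn it parallel to the toaster, swinging in front of the coffee maker.

Call:
{"op": "apply_moves", "data": {
  "targets": [
    [[0, 0, 0.5, 0, -1], [0, 0, 0.7, 0, -1], [0, 0.3, 0.5, -4, -1], [0, 0.7, 0, -7, -1], [0, 0.7, 0, -7, -1], [0, 0.7, 0, -7, -1], [0, 0.7, 0, -7, -1], [0, 0.7, 0, -7, -1]]
  ]
}}

```text
clock: 33.4
eef_pos: [0.5187, 0.2928, 0.2207]
tool_rot: [0.403, 0.915, 0.0, 0.0]
ft_force: [0.8, -1.0, -3.7]
grip_width: 0.053
grasp_force: 67.7
```

Call:
{"op": "apply_moves", "data": {
  "targets": [
    [[0.15, 0.7, 0, -7, -1], [0.3, 0.6, 0, -7, -1], [0.3, 0.35, 0, -7, -1], [0.25, 0, 0, 0, -1], [0, 0, 0, 0, -1], [0, 0, 0, 0, -1], [0, 0, 0, 0, -1], [0, 0, 0, 0, -1]]
  ]
}}

```text
clock: 34.07
eef_pos: [0.5583, 0.3569, 0.2208]
tool_rot: [0.56, 0.828, -0.0, -0.0]
ft_force: [-0.6, 0.5, -5.4]
grip_width: 0.0529
grasp_force: 67.9
```

Run:
```python
from h import *
st()
im,d,W=cloud("scene"); im2,d2,W2=cloud("side")
m=(d>0)&(W[...,2]>.02)&(W[...,2]<.040)&(np.hypot(W[...,0]-.559,W[...,1]-.358)<.075);print("bowl px",m.sum(),W[m][:,:2].min(0),W[m][:,:2].max(0))
p=np.hstack([cv2.resize(i[120:300,a:a+200],(400,360),interpolation=cv2.INTER_CUBIC) for i,a in((im,120),(im2,100))])
cv2.imwrite("pics/fin.png",p)
```

```text
34.07 [0.5583 0.3569 0.2208] ydir 21.83 tilt [-0.001 -0.    -1.   ] F [-0.62  0.47 -5.41] T [ 0.005  0.024 -0.022] w 0.0529 67.9 J [0.57 0.59 0.46 1.44 0.   1.76]
bowl px 246 [0.49599094 0.29980202] [0.63172731 0.40998249]
```

View pics/fin.png

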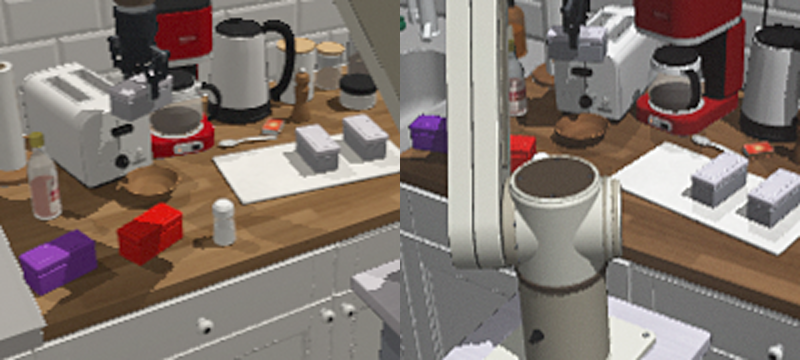

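The picture shows the tin held level at crop px (138,95), above the bowl at (150,180). The other two tins are in place and the bystanders untouched. One last check of the bowl centre, by colour in both views, before handing in.

Run:
```python
from h import *
for n in("scene","side"):
    im,d,W=cloud(n)
    p=W[(d>0)&(W[...,2]>.027)&(W[...,2]<.038)&(np.hypot(W[...,0]-.559,W[...,1]-.358)<.065)]
    if len(p)<10: print(n,len(p)); continue
    (c,r)=cv2.minEnclosingCircle((p[:,:2]*1000).astype(np.float32)); print(n,len(p),np.round(c,1),round(r,1),np.median(p,0).round(3))
st()
```

```text
scene 111 [559.  356.6] 64.1 [0.577 0.35  0.031]
side 81 [558.9 357.7] 64.7 [0.586 0.365 0.03 ]
34.27 [0.5586 0.3572 0.2212] ydir 21.83 tilt [ 0.  0. -1.] F [ 0.54  0.26 -5.12] T [-0.004 -0.053 -0.051] w 0.0532 67.9 J [ 0.57  0.59  0.46  1.44 -0.    1.76]
```

Run:
```python
from h import *
from scipy.optimize import least_squares
for n in("scene","side"):
    im,d,W=cloud(n)
    p=W[(d>0)&(W[...,2]>.028)&(W[...,2]<.036)&(W[...,0]<.605)&(np.hypot(W[...,0]-.559,W[...,1]-.358)<.09)]
    s=least_squares(lambda c:np.hypot(p[:,0]-c[0],p[:,1]-c[1])-.0535,[.559,.358],loss="soft_l1",f_scale=.003); print(n,len(p),s.x.round(4),np.median(abs(s.fun)).round(4))
```

```text
scene 84 [0.551  0.3549] 0.0017
side 56 [0.5479 0.3516] 0.0022
```

The robust fits from both views, and the earlier wrist fit, put the bowl near (0.551,0.353). A small correction, then hand in.

Call:
{"op": "apply_moves", "data": {
  "targets": [
    [[-0.09, -0.05, 0, 0, -1], [-0.09, -0.05, 0, 0, -1], [0, 0, 0, 0, -1], [0, 0, 0, 0, -1], [0, 0, 0, 0, -1], [0, 0, 0, 0, -1]]
  ]
}}

```text
clock: 34.87
eef_pos: [0.5516, 0.3536, 0.2208]
tool_rot: [0.56, 0.828, 0.0, 0.0]
ft_force: [-0.6, -0.2, -4.2]
grip_width: 0.0534
grasp_force: 67.9
```

Run:
```python
from h import *
st(); print(order.job_done())
```

```text
34.87 [0.5516 0.3536 0.2208] ydir 21.85 tilt [ 0.  0. -1.] F [-0.57 -0.21 -4.19] T [-0.004  0.004  0.002] w 0.0534 67.9 J [ 0.57  0.57  0.43  1.43 -0.    1.76]
the job is handed in; nothing more can be done
None
```

I handed the job in at 34.9 s: button pressed and released, all three tins shaken left to right and set back, and the left tin, the one that rattles, held level above the middle of the wooden bowl; I shook the right tin a second time and the left tin again after it to be sure.

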